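# Unlock the two-dial bamboo box and slide its lid open

### The arm

A 6-joint arm with a two-finger parallel gripper is mounted at the origin on the work surface. World frame = base frame: x ahead of the robot, y to its left, z up, the work surface at z = 0. Lengths are in m, angles in rad, forces in N, time in s.
With the tool pointing down it reaches from about 0.425 to 0.95 m from the base axis. Payload 3.5 kg.
Tool frame: the origin (TCP) lies midway between the tips of the shut fingers; the grasp point (between the pads) lies 19 mm behind it; z points along the fingers, y is the line along which they close (so a half turn about z gives the same grasp; the last joint's range is limited). The gripper opens to 85 mm and grips with 20 to 120 N. Pads are 22 mm wide; open, the fingers measure 114 mm over their backs; the gripper's body (76 mm by 85 mm) begins 54 mm behind the grasp point. The pads swing forward as they close: fully open they stand 13 mm farther back than shut.
Start: joints at [-1.424, 0.286, 1.577, -0, 1.279, -0.15], TCP at [0.197, -0.645, 0.231] pointing down, gripper open.
Joint ranges: [-2.77, 2.77], [-0.9, 2.22], [0.21, 2.48], [-1.53, 4.67], [0.24, 2.81], [-2.84, 2.84]. Speed limits (rad/s): [2.79, 2.79, 3.14, 3.14, 3.14, 3.14].

### API

Orientations are given as a unit quaternion [x, y, z, w].
In Python, from plant import ctrl gives the robot as it stands. The module is installed in compiled form; this text tells all that it offers.
- The arm moves only by the shell command python3 -m inch 'ROWS' [FORCE]. ROWS is JSON, a list of rows, each a list of 5 numbers: the closure, from 0 (fully open) to 1 (shut), then the shift along the tool's x, y, z in m, then the turn about the tool's z in degrees. A call has 1 to 5 rows; each row is the pose to reach, as a shift and turn from the pose commanded when the call began, along the tool's axes at that moment; what a row does not reach only later rows make up. A row lasts 1/12 s, in which the tool goes at most 41.7 mm and 7.16 degrees, less where a joint would pass 70% of its speed; a pose out of reach is approached as far as the arm can. A call with a gripper value outside its range is refused whole. The fingers move at their own pace and stop on an object; FORCE is the grip in N (left out, the last holds). Time passes only in rows, so rows that repeat a pose let the fingers close. It gives the time, the measured TCP pose, the force, the opening and the grip force at its end, in the units of the state.
- ctrl.get_state(): the state, without advancing time (a new reading comes with each control period).
- ctrl.read_camera(name): name is "scene" or "top" or "wrist"; returns a dict with "pixels" (400x640x3 uint8, red, green, blue), "depth" (400x640 float32, m along the optical axis (not along the pixel's ray), 0 where there is no reading), "fx", "fy", "cx", "cy" (pixels), "xyz" and "rotation" of the camera in the world; the wrist camera has in their place "mount" (4x4, takes a point from camera to tool coordinates, whose origin is the TCP and whose axes are the flange's). Camera axes: x right, y down, z forward; pixel columns grow to the right and rows downward; lengths in m; the calibration is good to about 2 mm. A picture is of the moment at which its call begins: read the wrist's pose just before it.
- ctrl.sign_off(): hands the job in; it is judged then, once.
Trained networks look in a picture, given as the dict that the camera call returned (one of the last four; its "shot" number tells which), for a name from the list of things; names that differ only in an ending like _2 or _b are one class to them, and where a whole thing is asked for, a point or a joint stands for the part that bears it (a point fixed in the world has none). Each returns a list of dicts, best first, with "score" (0 to 1); they miss things now and then, are a little off and sometimes report something else, mostly with a low value. They report only what shows in the picture. A call takes as long as a camera call.
- ctrl.spot_in(query, picture): "at" ([column, row] in pixels, amid what is visible of it).
- ctrl.tip_of(query, picture): "at" ([column, row] in pixels: a listed point, or the origin of a listed thing).
The state is a dict: "time": time; "qpos": joint angles; "dq": joint speeds; "joint_efforts": joint torques, N m; "eef_pos": TCP position; "tcp_rot": TCP orientation; "contact_force": force on the tool from outside, world axes, zero at the start; "wrist_torque": the same for the moment, N m; "opening": opening from 0.0 (shut) to 1.0 (fully open); "finger_force": force on a finger pad.
Only numpy, scipy, OpenCV 4.12 (cv2) and the standard library are available. Lean on these libraries where they do the work, as an engineer would, in place of code of your own. Each camera call takes 0.05 s, during which the arm holds its last target. There are 200 camera calls.

### The job

Unlock the bamboo box with its code, left dial to 3 and right dial to 7, and slide its lid fully open to the left by the brass pull. The lock is worn and each dial catches a little before or after its digit, so feel for the point where it catches and do not force a caught dial or a lid that is still locked. Let go, leave both dials caught at the code, and leave the other things on the desk as they stand.

Things in the scene. Friction and masses are not known exactly. Their poses are not given: they have to be found in the camera images.
- lockbox: Bamboo lock box, fixed to the desk: 224 mm (its x) by 300 mm (its y), 85 mm high. Origin: centre of its underside. Its +x points away from the robot, +y to the robot's left, give or take its yaw. The lock rail with the two dials runs along the near (-x) side, 70 mm from the middle; the sliding lid, top 82 mm above the desk, covers the rest.
- dial_a_grip (a point): Left dial (+y side): centre of its round black fluted rubber knob, on its upright axis. Knob 44 mm across (47 mm skirt in the lowest 4 mm), 30 mm high; this point is half-way up, 103 mm above the desk. The flat mark plate under it, 76 mm across, has its top 87 mm above the desk. The dials' axes are 150 mm apart.
- dial_a (a joint): Left dial's angle (rad), clockwise from above. The knob's white pointer reads against ten fixed marks 0.6283 rad apart: the red one, on the far (+x) side, is 0 (angle 0), then 1 to 9 clockwise, so 3 is at 1.885. Starts 0.65 to 1.2 rad below that. Worn lock: it catches up to 0.24 rad to either side of the digit. Turns freely at about 0.1 N m or less.
- dial_b_grip (a point): Right dial (-y side of the box): the same point of the same kind of knob.
- dial_b (a joint): Right dial's angle (rad), same marks, sense and wear: 7 is at 4.398. Starts 0.65 to 1.2 rad above that, so the short way to 7 is counter-clockwise.
- wheel_a: Brass lock wheel under the left dial, turning with it, hidden in the rail; origin on the dial's axis, 66 mm above the desk. A spring pin rides on its rim (about 3 N); where the dial catches, the pin drops into a notch and draws the bolt from the lid: about 0.04 rad of play each way, then a hard wall 28 mm from the axis. It stays caught when let go. Over 25 N there (0.7 N m on the knob) bends the pin.
- wheel_b: The same under the right dial.
- lid_pull (a point): Centre of the brass pull on the lid: a bar 70 mm long (along the box's x), 16 mm thick (y), standing from 82 to 112 mm above the desk; this point is 96.5 mm above the desk.
- lid (a joint): How far the lid has slid open (m) towards the box's +y: 0 shut, 0.110 at its stop. It drags with about 3 N. While a bolt is still in it, it moves about 1 to 2 mm and stops.
- strike: Steel strike under the lid's edge that the bolts lock; it moves with the lid, hidden. Origin: that of the lid, the centre of its underside. Over 25 N on it (the lid forced against a bolt) is too much.
- tumbler_mid (a point): The glass tumbler of pencils, 74 mm across, 95 mm high, pencils to 200 mm; loose, a bystander. The point is about its middle.
- bamboo_jar_mid (a point): The round bamboo jar with a twist lid, 82 mm across, 88 mm high; loose, a bystander. The point is about its middle.
- hole_punch_mid (a point): The steel hole punch, 125 x 85 x 70 mm; loose, a bystander. The point is about its middle.
- tape_dispenser_mid (a point): The grey tape dispenser, 62 x 140 x 79 mm; it stands close to the box's right-hand end; loose, a bystander. The point is about its middle.
- stapler_mid (a point): The red stapler, 36 x 150 x 48 mm, its length along its own y; loose, a bystander. The point is about its middle.

How it is judged:
By the outcome, as a careful person would: the job done as asked, in the order asked, and still so for the second after the job is handed in, with the robot touching nothing.
It also fails if it takes over 72 s, if anything falls off the work surface, if the arm or the gripper's body presses on something with over 40 N, if the wrist force passes 120 N, or if a joint passes its speed limit or range.

## Working session

There is one attempt and no reset: what is moved stays moved. The work goes in short steps, Python scripts to look and compute and a shell command to move; the robot and the scene stay as the last step left them, time stands still between calls to the robot, and variables do not carry over. Pictures are saved under pics/ and viewed, at most 10 in all, crops included, and the job is handed in when it is done.

```bash
mkdir -p pics; cat > h.py <<'E'
import numpy as np, cv2
from plant import ctrl
from scipy.spatial.transform import Rotation as R
def cam(name):
    s=ctrl.get_state(); p=ctrl.read_camera(name)
    if name=="wrist":
        T=np.eye(4); T[:3,:3]=R.from_quat(s["tcp_rot"]).as_matrix(); T[:3,3]=s["eef_pos"]
        W=T@np.array(p["mount"])
    else:
        W=np.eye(4); r=np.array(p["rotation"]); W[:3,:3]=r if r.shape==(3,3) else R.from_quat(r).as_matrix(); W[:3,3]=p["xyz"]
    p["W"]=W; return p
def ray(p,uv):
    d=p["W"][:3,:3]@np.array([(uv[0]-p["cx"])/p["fx"],(uv[1]-p["cy"])/p["fy"],1]); return p["W"][:3,3],d
def atz(p,uv,z):
    o,d=ray(p,uv); return o+d*(z-o[2])/d[2]
def dep(p,uv):
    o,d=ray(p,uv); return o+d*p["depth"][int(round(uv[1])),int(round(uv[0]))]
def proj(p,X):
    c=p["W"][:3,:3].T@(np.array(X)-p["W"][:3,3]); return [p["fx"]*c[0]/c[2]+p["cx"],p["fy"]*c[1]/c[2]+p["cy"]]
def save(p,f,crop=None,scale=1):
    im=p["pixels"][:,:,::-1]
    if crop: a,b,c,d=crop; im=im[b:d,a:c]
    if scale!=1: im=cv2.resize(im,None,fx=scale,fy=scale,interpolation=cv2.INTER_CUBIC)
    cv2.imwrite("pics/"+f,im)
E
python3 - <<'E'
from h import *
np.set_printoptions(precision=4,suppress=True)
s=ctrl.get_state(); print(s)
H={"lockbox":.0,"dial_a_grip":.103,"dial_b_grip":.103,"lid_pull":.0965,"tumbler_mid":.05,"bamboo_jar_mid":.044,"hole_punch_mid":.035,"tape_dispenser_mid":.04,"stapler_mid":.024}
for c in ["top","scene"]:
    p=cam(c); save(p,c+".png"); print(c,p["W"][:3,3],p["fx"])
    for q,z in H.items():
        if q=="dial_b_grip": continue
        for r in ctrl.tip_of(q,p)[:2]: print(q,round(r["score"],2),np.round(r["at"]),atz(p,r["at"],z),dep(p,r["at"]))
E
```

```text
{'time': 0.0, 'qpos': array([-1.424 ,  0.2872,  1.5782,  0.    ,  1.2786, -0.15  ]), 'dq': array([-0.0006,  0.0005, -0.0005,  0.0002, -0.0002,  0.    ]), 'joint_efforts': array([ -0.0002, -40.5978, -29.2628,  -0.0002,   0.0059,   0.    ]), 'eef_pos': array([ 0.1973, -0.6448,  0.2299]), 'tcp_rot': array([ 0.989 ,  0.1478,  0.    , -0.0012]), 'contact_force': array([ 0.1498, -0.3132, -0.4364]), 'wrist_torque': array([ 0.0129, -0.0296, -0.043 ]), 'finger_force': 0.0, 'opening': 0.994762544577927}
top [ 0.3331 -0.0136  1.4254] 464.9447616779567
lockbox 0.78 [314. 234.] [0.5336 0.0227 0.    ] [0.5221 0.0206 0.0816]
lockbox 0.73 [484. 223.] [ 0.5698 -0.5025  0.    ] [ 0.5597 -0.4817  0.0607]
dial_a_grip 0.76 [285. 245.] [0.4858 0.1012 0.103 ] [0.4842 0.1    0.1169]
lid_pull 0.8 [328. 217.] [ 0.5685 -0.0207  0.0965] [ 0.5662 -0.0207  0.1097]
lid_pull 0.63 [283. 246.] [0.4825 0.1086 0.0965] [0.4803 0.1068 0.1156]
tumbler_mid 0.59 [179. 198.] [0.6342 0.433  0.05  ] [0.6338 0.4325 0.0518]
bamboo_jar_mid 0.66 [174. 245.] [0.4919 0.4384 0.044 ] [0.4868 0.424  0.0881]
hole_punch_mid 0.83 [481. 22
[... 342 characters left out ...]
ox 0.4 [468. 186.] [0.4512 0.4479 0.    ] [0.5171 0.4116 0.0866]
dial_a_grip 0.59 [360. 165.] [0.4901 0.1025 0.103 ] [0.4997 0.1017 0.1149]
lid_pull 0.89 [316. 182.] [ 0.5599 -0.0198  0.0965] [ 0.5714 -0.0186  0.1124]
tumbler_mid 0.58 [474. 232.] [0.6456 0.4252 0.05  ] [0.6473 0.4241 0.0528]
bamboo_jar_mid 0.77 [471. 187.] [0.4884 0.4382 0.044 ] [0.5219 0.4192 0.0882]
bamboo_jar_mid 0.59 [263. 166.] [ 0.4816 -0.1898  0.044 ] [ 0.4924 -0.1862  0.058 ]
hole_punch_mid 0.68 [158. 180.] [ 0.5668 -0.4946  0.035 ] [ 0.5775 -0.4852  0.0511]
tape_dispenser_mid 0.8 [262. 169.] [ 0.4904 -0.1917  0.04  ] [ 0.4978 -0.1891  0.0498]
stapler_mid 0.91 [338. 273.] [0.795  0.0667 0.024 ] [0.8001 0.0664 0.0364]
```

```bash
python3 - <<'E'
from h import *
p=cam("top"); save(p,"topc.png",(220,150,420,290),4)
# axes of knobs by depth: points between z .108 and .125 near rail
H,W=p["depth"].shape; v,u=np.mgrid[0:H,0:W]
d=p["depth"]; P=np.stack([(u-p["cx"])/p["fx"]*d,(v-p["cy"])/p["fy"]*d,d],-1)@p["W"][:3,:3].T+p["W"][:3,3]
m=(P[...,2]>.105)&(P[...,2]<.13)&(d>0)&(P[...,0]>.38)&(P[...,0]<.66)&(abs(P[...,1])<.16)
n,l,st,c=cv2.connectedComponentsWithStats(m.astype(np.uint8))
for i in range(1,n):
    if st[i,4]>15:
        q=P[l==i]; print(st[i],q.mean(0),q.min(0),q.max(0))
E
```

```text
[323 204  10  25 131] [ 0.5689087  -0.01797198  0.11157992] [ 0.53525887 -0.03144396  0.10555695] [ 0.60535545 -0.00584829  0.11909641]
[276 238  16  17 201] [0.48172043 0.10508357 0.11815301] [0.45975928 0.08363292 0.10539698] [0.5046188  0.12682338 0.12758674]
[328 249  16  16 202] [ 0.45361473 -0.04152283  0.11791538] [ 0.43228919 -0.06280504  0.10568888] [ 0.47449823 -0.02057208  0.1273863 ]
```

View pics/topc.png

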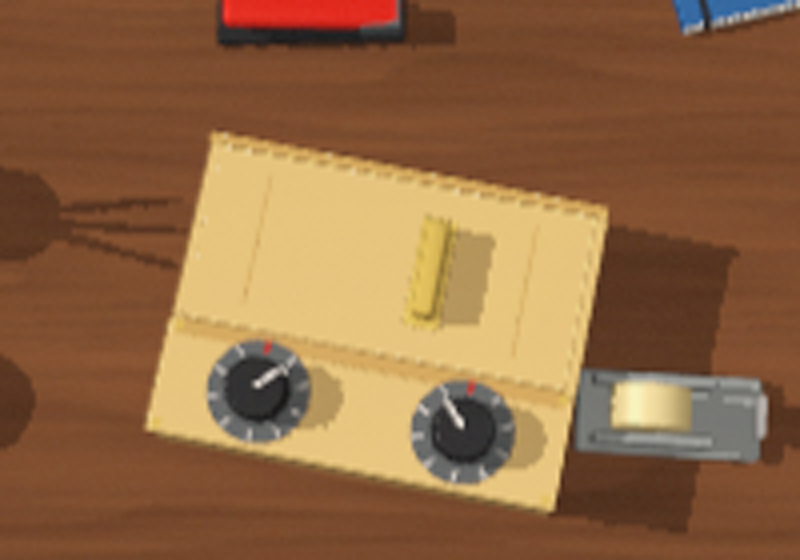

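The crop shows dial a at about (258,386), its pointer about 48° clockwise of the red mark. Dial b is at (462,428), with its pointer about 37° before red. The box yaw is about -10.8°. The knob spacing measures 149 mm, which matches the given 150 mm. Dial a needs about +60° and dial b about -71°. I'm moving to a point above dial a.

```bash
python3 -m inch '[[0,0.16,-0.12,0,0],[0,0.16,-0.12,0,0],[0,0.16,-0.12,0,0],[0,0.16,-0.12,0,0],[0,0.16,-0.12,0,0]]' 
python3 -m inch '[[0,0.16,-0.12,0,0],[0,0.16,-0.12,0,0],[0,0.16,-0.12,0,0],[0,0.16,-0.12,0,0],[0,0.16,-0.12,0,0]]' 
python3 -m inch '[[0,0.075,-0.19,0,0],[0,0.075,-0.19,0,0],[0,0.075,-0.19,0,0],[0,0.075,-0.19,0,0],[0,0.075,-0.19,0,0]]'
cat >> h.py <<'E'
def go(x,y,z,th=None):
    "shift in tool axes and turn (deg) to reach TCP x,y,z with tool-x heading th"
    s=ctrl.get_state(); M=R.from_quat(s["tcp_rot"]).as_matrix()
    h=np.degrees(np.arctan2(M[1,0],M[0,0]))
    print("t",round(s["time"],2),"tcp",np.round(s["eef_pos"],4),"head",round(h,2),"j6",round(np.degrees(s["qpos"][5]),1),"F",np.round(s["contact_force"],1))
    print("shift mm",np.round(M.T@(np.array([x,y,z])-s["eef_pos"])*1000,1),"turn",None if th is None else round(-((th-h+180)%360-180),1))
E
python3 -c "
from h import *
go(.482,.105,.2,60)"
```

```text
time: 1.37
eef_pos: [0.3166, -0.4816, 0.2314]
tcp_rot: [0.989, 0.148, 0.0, -0.0]
contact_force: [0.5, -0.7, -0.5]
opening: 1.002
finger_force: 0.0
time: 1.78
eef_pos: [0.4345, -0.3199, 0.2317]
tcp_rot: [0.989, 0.148, 0.0, 0.0]
contact_force: [0.9, 0.1, 0.4]
opening: 0.996
finger_force: 0.0
time: 2.2
eef_pos: [0.4492, -0.1165, 0.2316]
tcp_rot: [0.989, 0.148, 0.0, 0.0]
contact_force: [-0.4, 0.1, 0.6]
opening: 0.999
finger_force: 0.0
t 2.2 tcp [ 0.4492 -0.1165  0.2316] head 17.01 j6 45.9 F [-0.4  0.1  0.6]
shift mm [  96.2 -202.2   31.6] turn -43.0
```

```bash
python3 -m inch '[[0,0.096,-0.202,0.03,-7],[0,0.096,-0.202,0.03,-14],[0,0.096,-0.202,0.03,-21],[0,0.096,-0.202,0.03,-28],[0,0.096,-0.202,0.03,-35]]' 
python3 -m inch '[[0,0,0,0,-7],[0,0,0,0,-8],[0,0,0,0,-8]]' 
python3 - <<'E'
from h import *
go(.482,.105,.2,60)
p=cam("wrist"); save(p,"w1.png")
for q,z in (("dial_a_grip",.103),("lid_pull",.0965)):
    for r in ctrl.tip_of(q,p)[:3]: print(q,r["score"],r["at"],atz(p,r["at"],z),dep(p,r["at"]))
H,W=p["depth"].shape; v,u=np.mgrid[0:H,0:W]
d=p["depth"]; P=np.stack([(u-p["cx"])/p["fx"]*d,(v-p["cy"])/p["fy"]*d,d],-1)@p["W"][:3,:3].T+p["W"][:3,3]
m=(P[...,2]>.108)&(P[...,2]<.13)&(d>0)
n,l,st,c=cv2.connectedComponentsWithStats(m.astype(np.uint8))
for i in range(1,n):
    if st[i,4]>100:
        q=P[l==i]; print(st[i],q.mean(0),(q.min(0)+q.max(0))/2,np.ptp(q,0))
E
```

```text
time: 2.62
eef_pos: [0.4796, 0.0876, 0.2039]
tcp_rot: [0.897, 0.441, 0.001, 0.0]
contact_force: [0.5, -0.3, -0.4]
opening: 0.996
finger_force: 0.0
time: 2.87
eef_pos: [0.4796, 0.0858, 0.2037]
tcp_rot: [0.866, 0.5, -0.0, 0.0]
contact_force: [0.1, 0.3, -0.5]
opening: 0.998
finger_force: 0.0
t 2.87 tcp [0.4796 0.0858 0.2037] head 59.95 j6 28.3 F [ 0.1  0.3 -0.5]
shift mm [17.8 -7.5  3.7] turn -0.0
dial_a_grip 0.84 [308.0, 176.9] [0.47857037 0.1075155  0.103     ] [0.48105544 0.1103781  0.11840507]
lid_pull 0.97 [460.2, 241.4] [ 0.56703516 -0.01558992  0.0965    ] [ 0.56510864 -0.0089959   0.10629173]
[ 281  152   57   57 2446] [0.4806017  0.10753645 0.11775418] [0.47994895 0.10652193 0.11413238] [0.04446175 0.0450126  0.01226222]
[ 429  230   80   35 1220] [ 0.56922305 -0.01581009  0.1111326 ] [ 0.56896807 -0.01664446  0.1108783 ] [0.06487332 0.02663734 0.00575146]
[ 340  303   49   43 1684] [ 0.45322912 -0.03633102  0.11699365] [ 0.45159678 -0.03990322  0.11412907] [0.04504438 0.04428207 0.01217905]
```

View pics/w1.png

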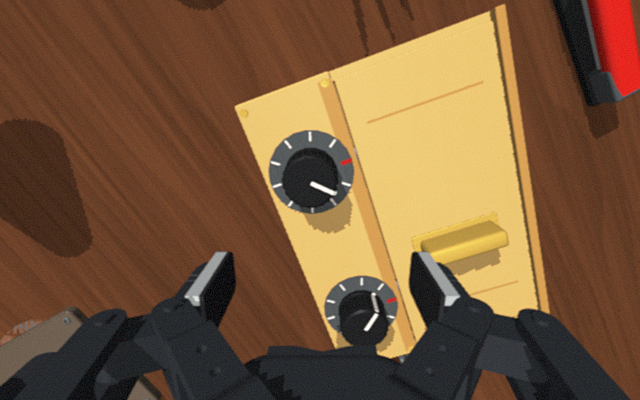

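The wrist view shows dial a at pixel (310,180), the pull at (460,240) and dial b at (363,315). Dial a measures (0.481, 0.106), which agrees with the top camera. I'm descending over it.

```bash
python3 -c "
from h import *
go(.481,.106,.089,60)"; python3 -m inch '[[0,0.018,-0.009,0.02,0],[0,0.018,-0.009,0.055,0],[0,0.018,-0.009,0.085,0],[0,0.018,-0.009,0.115,0],[0,0.018,-0.009,0.115,0]]' 
python3 -c "
from h import *
go(.481,.106,.089,60)"
```

```text
t 3.02 tcp [0.4799 0.0844 0.204 ] head 59.78 j6 28.3 F [-0.9 -0.5 -0.4]
shift mm [ 19.2 -10.  114.9] turn -0.2
time: 3.43
eef_pos: [0.4762, 0.1042, 0.0827]
tcp_rot: [0.867, 0.498, -0.005, -0.003]
contact_force: [-0.5, 0.2, -0.9]
opening: 1.003
finger_force: 0.0
t 3.43 tcp [0.4762 0.1042 0.0827] head 59.79 j6 30.6 F [-0.5  0.2 -0.9]
shift mm [ 3.9  3.2 -6.3] turn -0.2
```

```bash
python3 -m inch '[[0,0,0,0,0],[0,0,0,0,0],[0,0,0,0,0]]' >/dev/null
python3 -c "
from h import *
go(.481,.106,.089,60)"
```

```text
t 3.68 tcp [0.4829 0.1051 0.0913] head 59.93 j6 30.6 F [0.2 0.6 0.7]
shift mm [-0.2 -2.1  2.3] turn -0.1
```

```bash
python3 -m inch '[[0,0,-0.0015,0.002,0],[0,0,-0.0015,0.002,0],[0.3,0,-0.0015,0.002,0],[0.4,0,-0.0015,0.002,0],[0.6,0,-0.0015,0.002,0]]' 20
python3 -m inch '[[0.6,0,0,0,0],[0.6,0,0,0,0],[0.6,0,0,0,0],[0.6,0,0,0,0]]'
python3 -c "
from h import *
go(.481,.106,.089,60); print(ctrl.get_state()['wrist_torque'])"
```

```text
time: 4.1
eef_pos: [0.4797, 0.1064, 0.087]
tcp_rot: [0.866, 0.5, 0.0, 0.0]
contact_force: [0.3, -0.2, 0.1]
opening: 0.603
finger_force: 0.0
time: 4.43
eef_pos: [0.4802, 0.1061, 0.0871]
tcp_rot: [0.866, 0.5, 0.001, 0.001]
contact_force: [0.3, -2.0, 1.8]
opening: 0.504
finger_force: 22.7
t 4.43 tcp [0.4802 0.1061 0.0871] head 60.01 j6 30.6 F [ 0.3 -2.   1.8]
shift mm [ 0.3  0.7 -1.9] turn 0.0
[-0.33966608 -0.21337942 -0.05489033]
```

```bash
cat > q.py <<'E'
from h import *
s=ctrl.get_state(); M=R.from_quat(s["tcp_rot"]).as_matrix()
print("head %.2f"%np.degrees(np.arctan2(M[1,0],M[0,0])),"Tz %.3f"%s["wrist_torque"][2],"j6 %.4f e %.3f"%(s["qpos"][5],s["joint_efforts"][5]),"F",np.round(s["contact_force"],1),"op %.3f"%s["opening"],"t %.2f"%s["time"])
E
python3 -m inch '[[0.6,0,0,0,5],[0.6,0,0,0,10],[0.6,0,0,0,15],[0.6,0,0,0,20],[0.6,0,0,0,20]]' >/dev/null; python3 q.py
python3 -m inch '[[0.6,0,0,0,4],[0.6,0,0,0,8],[0.6,0,0,0,12],[0.6,0,0,0,16],[0.6,0,0,0,16]]' >/dev/null; python3 q.py
```

```text
head 39.92 Tz -0.084 j6 0.8856 e 0.299 F [ 2.  -1.9  1.9] op 0.504 t 4.85
head 24.06 Tz -0.031 j6 1.1625 e 0.218 F [ 2.1 -3.4  2. ] op 0.507 t 5.27
```

```bash
python3 -m inch '[[0.6,0,0,0,1],[0.6,0,0,0,2],[0.6,0,0,0,2]]' >/dev/null; python3 q.py
python3 -m inch '[[0.6,0,0,0,1],[0.6,0,0,0,2],[0.6,0,0,0,2]]' >/dev/null; python3 q.py
python3 -m inch '[[0.6,0,0,0,1],[0.6,0,0,0,2],[0.6,0,0,0,2]]' >/dev/null; python3 q.py
python3 -m inch '[[0.6,0,0,0,1],[0.6,0,0,0,2],[0.6,0,0,0,2]]' >/dev/null; python3 q.py
```

```text
head 22.05 Tz -0.015 j6 1.1976 e 0.049 F [ 3.3 -4.4  1.9] op 0.502 t 5.52
head 20.05 Tz 0.010 j6 1.2325 e 0.065 F [ 2.7 -4.4  1.9] op 0.511 t 5.77
head 18.04 Tz -0.037 j6 1.2675 e 0.021 F [ 3.3 -4.2  3. ] op 0.508 t 6.02
head 16.04 Tz -0.030 j6 1.3025 e 0.015 F [ 2.7 -4.8  2.7] op 0.507 t 6.27
```

```bash
cat >> q.py <<'E'
import sys; sys.exit(abs(s["wrist_torque"][2])>0.16)
E
python3 -m inch '[[0.6,0,0,0,0.8],[0.6,0,0,0,1.5],[0.6,0,0,0,1.5]]' >/dev/null; python3 q.py &&
python3 -m inch '[[0.6,0,0,0,0.8],[0.6,0,0,0,1.5],[0.6,0,0,0,1.5]]' >/dev/null && python3 q.py &&
python3 -m inch '[[0.6,0,0,0,0.8],[0.6,0,0,0,1.5],[0.6,0,0,0,1.5]]' >/dev/null && python3 q.py &&
python3 -m inch '[[0.6,0,0,0,0.8],[0.6,0,0,0,1.5],[0.6,0,0,0,1.5]]' >/dev/null && python3 q.py &&
python3 -m inch '[[0.6,0,0,0,0.8],[0.6,0,0,0,1.5],[0.6,0,0,0,1.5]]' >/dev/null && python3 q.py
```

```text
head 14.55 Tz -0.027 j6 1.3284 e 0.014 F [ 2.5 -3.6  2.9] op 0.512 t 6.52False
```

```bash
sed -i 's/sys.exit(abs/sys.exit(int(abs/; s/>0.16)/>0.16))/' q.py
python3 -m inch '[[0.6,0,0,0,0.8],[0.6,0,0,0,1.5],[0.6,0,0,0,1.5]]' >/dev/null && python3 q.py &&
python3 -m inch '[[0.6,0,0,0,0.8],[0.6,0,0,0,1.5],[0.6,0,0,0,1.5]]' >/dev/null && python3 q.py &&
python3 -m inch '[[0.6,0,0,0,0.8],[0.6,0,0,0,1.5],[0.6,0,0,0,1.5]]' >/dev/null && python3 q.py &&
python3 -m inch '[[0.6,0,0,0,0.8],[0.6,0,0,0,1.5],[0.6,0,0,0,1.5]]' >/dev/null && python3 q.py
```

```text
head 13.05 Tz -0.034 j6 1.3547 e 0.012 F [ 1.9 -4.6  3.4] op 0.507 t 6.77
head 11.55 Tz -0.077 j6 1.3809 e 0.002 F [ 2.8 -4.   2.9] op 0.512 t 7.02
head 10.05 Tz -0.043 j6 1.4071 e -0.011 F [ 3.7 -5.4  3.2] op 0.507 t 7.27
head 8.54 Tz -0.063 j6 1.4333 e -0.023 F [ 3.1 -4.4  2.2] op 0.507 t 7.52
```

```bash

python3 -m inch '[[0.6,0,0,0,0.8],[0.6,0,0,0,1.5],[0.6,0,0,0,1.5]]' >/dev/null && python3 q.py &&
python3 -m inch '[[0.6,0,0,0,0.8],[0.6,0,0,0,1.5],[0.6,0,0,0,1.5]]' >/dev/null && python3 q.py &&
python3 -m inch '[[0.6,0,0,0,0.8],[0.6,0,0,0,1.5],[0.6,0,0,0,1.5]]' >/dev/null && python3 q.py &&
python3 -m inch '[[0.6,0,0,0,0.8],[0.6,0,0,0,1.5],[0.6,0,0,0,1.5]]' >/dev/null && python3 q.py &&
python3 -m inch '[[0.6,0,0,0,0.8],[0.6,0,0,0,1.5],[0.6,0,0,0,1.5]]' >/dev/null && python3 q.py &&
python3 -m inch '[[0.6,0,0,0,0.8],[0.6,0,0,0,1.5],[0.6,0,0,0,1.5]]' >/dev/null && python3 q.py
```

```text
head 7.04 Tz -0.070 j6 1.4596 e -0.040 F [ 2.5 -4.1  2.7] op 0.506 t 7.77
head 5.53 Tz -0.033 j6 1.4858 e -0.062 F [ 3.  -5.1  2.7] op 0.511 t 8.02
head 4.04 Tz -0.101 j6 1.5118 e 0.004 F [ 3.2 -4.7  2.4] op 0.509 t 8.27
head 2.55 Tz -0.053 j6 1.5380 e 0.003 F [ 2.9 -4.6  3.1] op 0.509 t 8.52
head 1.05 Tz -0.039 j6 1.5642 e 0.003 F [ 3.4 -5.2  2.4] op 0.508 t 8.77
head -0.45 Tz -0.049 j6 1.5903 e 0.010 F [ 3.7 -4.4  3.3] op 0.507 t 9.02
```

```bash

python3 -m inch '[[0.6,0,0,0,0.8],[0.6,0,0,0,1.5],[0.6,0,0,0,1.5]]' >/dev/null && python3 q.py &&
python3 -m inch '[[0.6,0,0,0,0.8],[0.6,0,0,0,1.5],[0.6,0,0,0,1.5]]' >/dev/null && python3 q.py &&
python3 -m inch '[[0.6,0,0,0,0.8],[0.6,0,0,0,1.5],[0.6,0,0,0,1.5]]' >/dev/null && python3 q.py &&
python3 -m inch '[[0.6,0,0,0,0.8],[0.6,0,0,0,1.5],[0.6,0,0,0,1.5]]' >/dev/null && python3 q.py &&
python3 -m inch '[[0.6,0,0,0,0.8],[0.6,0,0,0,1.5],[0.6,0,0,0,1.5]]' >/dev/null && python3 q.py &&
python3 -m inch '[[0.6,0,0,0,0.8],[0.6,0,0,0,1.5],[0.6,0,0,0,1.5]]' >/dev/null && python3 q.py
```

```text
head -1.87 Tz 0.232 j6 1.6154 e 0.279 F [ 3.4 -4.1  2.8] op 0.509 t 9.27
```

```bash

python3 -m inch '[[0.6,0,0,0,0.5],[0.6,0,0,0,0.5]]' >/dev/null ; python3 q.py 
python3 -m inch '[[0.6,0,0,0,-1.5],[0.6,0,0,0,-2.8],[0.6,0,0,0,-2.8]]' >/dev/null ; python3 q.py
python3 -m inch '[[0.6,0,0,0,-0.8],[0.6,0,0,0,-1.6],[0.6,0,0,0,-1.6]]' >/dev/null ; python3 q.py
```

```text
head -2.33 Tz 0.360 j6 1.6235 e 0.383 F [ 3.1 -5.2  1.9] op 0.506 t 9.43
head 0.43 Tz 0.005 j6 1.5750 e -0.043 F [ 2.7 -5.   2.5] op 0.505 t 9.68
head 2.00 Tz 0.052 j6 1.5474 e -0.005 F [ 2.9 -4.4  2. ] op 0.504 t 9.93
```

```bash

python3 -m inch '[[0.6,0,0,0,-0.8],[0.6,0,0,0,-1.6],[0.6,0,0,0,-1.6]]' >/dev/null ; python3 q.py &&
python3 -m inch '[[0.6,0,0,0,-0.6],[0.6,0,0,0,-1.2],[0.6,0,0,0,-1.2]]' >/dev/null && python3 q.py
```

```text
head 3.61 Tz -0.007 j6 1.5195 e -0.005 F [ 2.8 -3.9  3.5] op 0.505 t 10.18
head 4.77 Tz -0.017 j6 1.4991 e -0.079 F [ 2.9 -4.8  2.7] op 0.511 t 10.43
```

```bash

python3 -m inch '[[0.6,0,0,0,-0.5],[0.6,0,0,0,-1],[0.6,0,0,0,-1]]' >/dev/null ; python3 q.py &&
python3 -m inch '[[0.6,0,0,0,-0.5],[0.6,0,0,0,-1],[0.6,0,0,0,-1]]' >/dev/null && python3 q.py
```

```text
head 5.71 Tz -0.230 j6 1.4825 e -0.271 F [ 2.6 -4.6  1.8] op 0.510 t 10.68
```

Both walls are felt, at headings of about -1° and +5°, so dial a is caught. I'm centring it, releasing and lifting.

```bash

python3 -m inch '[[0.6,0,0,0,2],[0.6,0,0,0,3.5],[0.6,0,0,0,3.5]]' >/dev/null ; python3 q.py
python3 -m inch '[[0.3,0,0,0,0],[0,0,0,0,0],[0,0,0,0,0],[0,0,0,0,0],[0,0,0,0,0]]' |tail -2; python3 q.py
python3 -m inch '[[0,0,0,-0.02,0],[0,0,0,-0.05,0],[0,0,0,-0.08,0],[0,0,0,-0.08,0]]' >/dev/null
python3 - <<'E'
from h import *
p=cam("top"); save(p,"topc2.png",(260,220,360,280),6)
go(.4532,-.041,.165,-3)
E
```

```text
head 2.22 Tz -0.065 j6 1.5437 e 0.063 F [ 3.1 -4.4  2.8] op 0.511 t 10.93
opening: 1.002
finger_force: 0.0
head 2.22 Tz 0.003 j6 1.5435 e -0.001 F [-0.7  0.4  0.1] op 1.002 t 11.35
t 11.73 tcp [0.4819 0.1066 0.1705] head 2.22 j6 88.4 F [-0.2 -0.  -0.6]
shift mm [-34.5 146.4   5.2] turn 5.2
```

View pics/topc2.png

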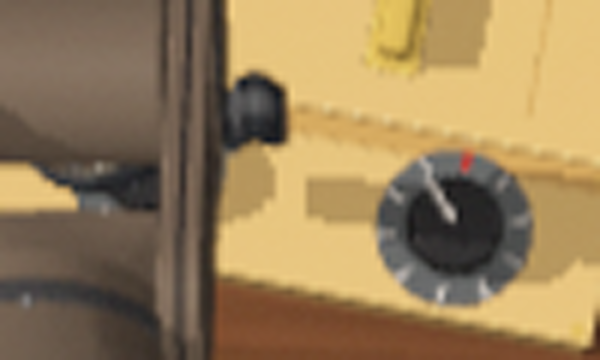

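The top view is partly blocked by the arm. Dial b sits at (455,222), its pointer about 37° before red, unchanged. I'm moving to it.

```bash

python3 -m inch '[[0,-0.01,0.04,0,0],[0,-0.018,0.08,0,0],[0,-0.028,0.12,0,0],[0,-0.0345,0.1465,0,0],[0,-0.0345,0.1465,0,0]]' >/dev/null
python3 -m inch '[[0,0,0,0,0],[0,0,0,0,0],[0,0,0,0,0]]' >/dev/null
python3 - <<'E'
from h import *
p=cam("wrist"); go(.453,-.041,.165)
for r in ctrl.tip_of("dial_b_grip",p)[:3]: print(r["score"],r["at"],atz(p,r["at"],.103))
H,W=p["depth"].shape; v,u=np.mgrid[0:H,0:W]
d=p["depth"]; P=np.stack([(u-p["cx"])/p["fx"]*d,(v-p["cy"])/p["fy"]*d,d],-1)@p["W"][:3,:3].T+p["W"][:3,3]
m=(P[...,2]>.106)&(P[...,2]<.122)&(d>0)
n,l,st,c=cv2.connectedComponentsWithStats(m.astype(np.uint8))
for i in range(1,n):
    if st[i,4]>100:
        q=P[l==i]; print(st[i],q.mean(0),(q.min(0)+q.max(0))/2,np.ptp(q,0))
E
```

```text
t 12.45 tcp [ 0.4505 -0.0403  0.1661] head 2.3 j6 69.7 F [ 0.5 -0.4  0. ]
shift mm [2.4 0.8 1.1] turn None
0.71 [323.1, 213.0] [ 0.45043301 -0.04087265  0.103     ]
[ 270    0   42   93 2475] [ 0.55924632 -0.0163676   0.11105979] [ 0.55811238 -0.01625144  0.11019637] [0.05074824 0.024278   0.00833769]
[  66  133   79   70 4118] [0.48169861 0.10252281 0.1169398 ] [0.47984523 0.10643851 0.11324833] [0.0457575  0.04746256 0.01448561]
[ 291  183   66   64 3221] [ 0.45434053 -0.04075354  0.11750732] [ 0.45209142 -0.04089839  0.11325306] [0.04501991 0.04480256 0.01420702]
```

```bash

python3 -m inch '[[0,0.002,0.001,0.02,0],[0,0.002,0.001,0.045,0],[0,0.002,0.001,0.07,0],[0,0.002,0.001,0.078,0],[0,0.002,0.001,0.078,0]]' >/dev/null
python3 -m inch '[[0,0,0,0,0],[0,0,0,0,0],[0,0,0,0,0]]' >/dev/null
python3 -c "
from h import *
go(.4525,-.041,.088)"
```

```text
t 13.17 tcp [ 0.4541 -0.0425  0.0904] head 2.22 j6 69.6 F [0.2 1.3 0.4]
shift mm [-1.5 -1.6  2.4] turn None
```

```bash

python3 -m inch '[[0,-0.001,-0.0005,0.002,0],[0.3,-0.001,-0.0005,0.002,0],[0.4,-0.001,-0.0005,0.002,0],[0.6,-0.001,-0.0005,0.002,0],[0.6,-0.001,-0.0005,0.002,0]]' 20 >/dev/null
python3 -m inch '[[0.6,0,0,0,0],[0.6,0,0,0,0],[0.6,0,0,0,0]]' ; python3 q.py; 
python3 -m inch '[[0.6,0,0,0,-5],[0.6,0,0,0,-10],[0.6,0,0,0,-15],[0.6,0,0,0,-20],[0.6,0,0,0,-20]]' >/dev/null; python3 q.py &&
python3 -m inch '[[0.6,0,0,0,-5],[0.6,0,0,0,-10],[0.6,0,0,0,-15],[0.6,0,0,0,-20],[0.6,0,0,0,-20]]' >/dev/null && python3 q.py &&
python3 -m inch '[[0.6,0,0,0,-2],[0.6,0,0,0,-4],[0.6,0,0,0,-6],[0.6,0,0,0,-6]]' >/dev/null && python3 q.py
```

```text
time: 13.83
eef_pos: [0.4518, -0.0416, 0.087]
tcp_rot: [1.0, 0.019, -0.0, -0.0]
contact_force: [-2.2, 2.3, 3.8]
opening: 0.504
finger_force: 21.0
head 2.19 Tz 0.044 j6 1.2158 e -0.047 F [-2.2  2.3  3.8] op 0.504 t 13.83
head 22.31 Tz 0.079 j6 0.8647 e -0.272 F [-1.3  2.6  4.8] op 0.505 t 14.25
head 42.25 Tz 0.108 j6 0.5167 e -0.225 F [-1.4  3.   5.9] op 0.513 t 14.67
head 48.13 Tz 0.014 j6 0.4141 e -0.075 F [-1.7  3.   5.1] op 0.508 t 15.00
```

```bash

python3 -m inch '[[0.6,0,0,0,-1],[0.6,0,0,0,-2],[0.6,0,0,0,-2]]' >/dev/null && python3 q.py &&
python3 -m inch '[[0.6,0,0,0,-1],[0.6,0,0,0,-2],[0.6,0,0,0,-2]]' >/dev/null && python3 q.py &&
python3 -m inch '[[0.6,0,0,0,-0.8],[0.6,0,0,0,-1.5],[0.6,0,0,0,-1.5]]' >/dev/null && python3 q.py &&
python3 -m inch '[[0.6,0,0,0,-0.8],[0.6,0,0,0,-1.5],[0.6,0,0,0,-1.5]]' >/dev/null && python3 q.py &&
python3 -m inch '[[0.6,0,0,0,-0.8],[0.6,0,0,0,-1.5],[0.6,0,0,0,-1.5]]' >/dev/null && python3 q.py &&
python3 -m inch '[[0.6,0,0,0,-0.8],[0.6,0,0,0,-1.5],[0.6,0,0,0,-1.5]]' >/dev/null && python3 q.py &&
python3 -m inch '[[0.6,0,0,0,-0.8],[0.6,0,0,0,-1.5],[0.6,0,0,0,-1.5]]' >/dev/null && python3 q.py &&
python3 -m inch '[[0.6,0,0,0,-0.8],[0.6,0,0,0,-1.5],[0.6,0,0,0,-1.5]]' >/dev/null && python3 q.py
```

```text
head 50.09 Tz 0.044 j6 0.3799 e -0.045 F [-2.4  2.8  5.3] op 0.506 t 15.25
head 52.08 Tz 0.015 j6 0.3450 e -0.049 F [-1.9  3.1  6.1] op 0.507 t 15.50
head 53.57 Tz 0.006 j6 0.3191 e -0.044 F [-2.7  2.2  4.9] op 0.506 t 15.75
head 55.07 Tz 0.012 j6 0.2929 e -0.060 F [-1.5  2.8  5.5] op 0.506 t 16.00
head 56.57 Tz 0.042 j6 0.2668 e -0.059 F [-1.5  2.8  4.7] op 0.510 t 16.25
head 58.08 Tz 0.108 j6 0.2405 e -0.030 F [-0.6  3.   5.5] op 0.510 t 16.50
head 59.58 Tz -0.009 j6 0.2142 e -0.016 F [-1.4  3.4  4.4] op 0.508 t 16.75
head 61.09 Tz 0.112 j6 0.1880 e -0.002 F [-1.4  2.6  5.5] op 0.511 t 17.00
```

```bash
python3 q.py && 
python3 -m inch '[[0.6,0,0,0,-0.8],[0.6,0,0,0,-1.5],[0.6,0,0,0,-1.5]]' >/dev/null && python3 q.py &&
python3 -m inch '[[0.6,0,0,0,-0.8],[0.6,0,0,0,-1.5],[0.6,0,0,0,-1.5]]' >/dev/null && python3 q.py &&
python3 -m inch '[[0.6,0,0,0,-0.8],[0.6,0,0,0,-1.5],[0.6,0,0,0,-1.5]]' >/dev/null && python3 q.py &&
python3 -m inch '[[0.6,0,0,0,-0.8],[0.6,0,0,0,-1.5],[0.6,0,0,0,-1.5]]' >/dev/null && python3 q.py &&
python3 -m inch '[[0.6,0,0,0,-0.8],[0.6,0,0,0,-1.5],[0.6,0,0,0,-1.5]]' >/dev/null && python3 q.py &&
python3 -m inch '[[0.6,0,0,0,-0.8],[0.6,0,0,0,-1.5],[0.6,0,0,0,-1.5]]' >/dev/null && python3 q.py
```

```text
head 61.09 Tz 0.112 j6 0.1880 e -0.002 F [-1.4  2.6  5.5] op 0.511 t 17.00
head 62.59 Tz 0.035 j6 0.1617 e -0.001 F [-0.7  3.1  5.1] op 0.511 t 17.25
head 64.08 Tz 0.063 j6 0.1356 e -0.017 F [-1.8  3.6  5.3] op 0.510 t 17.50
head 65.59 Tz 0.042 j6 0.1095 e -0.014 F [-2.2  2.5  5. ] op 0.510 t 17.75
head 67.09 Tz 0.026 j6 0.0832 e 0.000 F [-0.9  1.9  5. ] op 0.510 t 18.00
head 68.60 Tz 0.128 j6 0.0569 e 0.020 F [-0.7  2.6  5.9] op 0.508 t 18.25
head 70.10 Tz 0.053 j6 0.0307 e 0.043 F [-1.9  2.4  5. ] op 0.510 t 18.50
```

```bash
python3 -m inch '[[0.6,0,0,0,-0.8],[0.6,0,0,0,-1.5],[0.6,0,0,0,-1.5]]' >/dev/null && python3 q.py &&
python3 -m inch '[[0.6,0,0,0,-0.8],[0.6,0,0,0,-1.5],[0.6,0,0,0,-1.5]]' >/dev/null && python3 q.py &&
python3 -m inch '[[0.6,0,0,0,-0.8],[0.6,0,0,0,-1.5],[0.6,0,0,0,-1.5]]' >/dev/null && python3 q.py &&
python3 -m inch '[[0.6,0,0,0,-0.8],[0.6,0,0,0,-1.5],[0.6,0,0,0,-1.5]]' >/dev/null && python3 q.py &&
python3 -m inch '[[0.6,0,0,0,-0.8],[0.6,0,0,0,-1.5],[0.6,0,0,0,-1.5]]' >/dev/null && python3 q.py &&
python3 -m inch '[[0.6,0,0,0,-0.8],[0.6,0,0,0,-1.5],[0.6,0,0,0,-1.5]]' >/dev/null && python3 q.py
```

```text
head 71.62 Tz 0.086 j6 0.0043 e 0.081 F [-1.9  1.8  5.1] op 0.509 t 18.75
head 73.12 Tz 0.107 j6 -0.0220 e -0.000 F [-2.1  3.5  4.9] op 0.510 t 19.00
head 74.62 Tz 0.062 j6 -0.0481 e -0.001 F [-2.   2.4  5.9] op 0.509 t 19.25
head 76.12 Tz -0.017 j6 -0.0743 e -0.001 F [-2.   2.9  6.2] op 0.505 t 19.50
head 77.59 Tz -0.005 j6 -0.1001 e -0.097 F [-1.6  2.1  5. ] op 0.510 t 19.75
head 79.00 Tz -0.361 j6 -0.1251 e -0.387 F [-2.2  2.1  5.5] op 0.507 t 20.00
```

The pattern matches dial a: effort drops at a heading of about 72°, then a wall at about 78°. I'm checking the other wall.

```bash
python3 -m inch '[[0.6,0,0,0,3],[0.6,0,0,0,6],[0.6,0,0,0,6]]' >/dev/null ; python3 q.py &&
python3 -m inch '[[0.6,0,0,0,0.5],[0.6,0,0,0,1],[0.6,0,0,0,1]]' >/dev/null && python3 q.py &&
python3 -m inch '[[0.6,0,0,0,0.5],[0.6,0,0,0,1],[0.6,0,0,0,1]]' >/dev/null && python3 q.py
```

```text
head 72.98 Tz -0.015 j6 -0.0196 e 0.166 F [-1.5  2.4  4.9] op 0.509 t 20.25
head 72.08 Tz 0.099 j6 -0.0038 e 0.022 F [-1.8  1.4  5. ] op 0.506 t 20.50
head 71.13 Tz 0.153 j6 0.0129 e 0.196 F [-1.2  3.   5.4] op 0.509 t 20.75
```

```bash
python3 -m inch '[[0.6,0,0,0,-2],[0.6,0,0,0,-3.4],[0.6,0,0,0,-3.4]]' >/dev/null ; python3 q.py
python3 -m inch '[[0.3,0,0,0,0],[0,0,0,0,0],[0,0,0,0,0],[0,0,0,0,0],[0,0,0,0,0]]' |tail -2; python3 q.py
python3 -m inch '[[0,0,0,-0.02,0],[0,0,0,-0.05,0],[0,0,0,-0.08,0],[0,0,0,-0.1,0],[0,0,0,-0.1,0]]' >/dev/null
python3 -m inch '[[0,0,0,0,7],[0,0,0,0,14],[0,0,0,0,21],[0,0,0,0,28],[0,0,0,0,35]]' >/dev/null
python3 -m inch '[[0,0,0,0,7],[0,0,0,0,14],[0,0,0,0,21],[0,0,0,0,28],[0,0,0,0,35]]' >/dev/null
python3 -m inch '[[0,0,0,0,7],[0,0,0,0,14],[0,0,0,0,15],[0,0,0,0,15],[0,0,0,0,15]]' >/dev/null
python3 - <<'E'
from h import *
p=cam("wrist"); go(.569,-.0165,.18,-10.8)
save(p,"w2.png")
print([ (r["score"],atz(p,r["at"],.0965)) for r in ctrl.tip_of("lid_pull",p)[:2]])
H,W=p["depth"].shape; v,u=np.mgrid[0:H,0:W]
d=p["depth"]; P=np.stack([(u-p["cx"])/p["fx"]*d,(v-p["cy"])/p["fy"]*d,d],-1)@p["W"][:3,:3].T+p["W"][:3,3]
m=(P[...,2]>.102)&(P[...,2]<.122)&(d>0)
n,l,st,c=cv2.connectedComponentsWithStats(m.astype(np.uint8))
for i in range(1,n):
    if st[i,4]>100:
        q=P[l==i]; print(st[i],q.mean(0),(q.min(0)+q.max(0))/2,np.ptp(q,0))
E
```

```text
head 74.54 Tz 0.057 j6 -0.0468 e -0.054 F [-1.9  3.2  5.1] op 0.507 t 21.00
opening: 0.997
finger_force: 0.0
head 74.58 Tz -0.013 j6 -0.0475 e 0.002 F [-0.2 -0.5  0.1] op 0.997 t 21.42
t 23.13 tcp [ 0.4515 -0.0418  0.1862] head -10.28 j6 82.1 F [ 0.2  0.3 -0.1]
shift mm [111.1 -45.9   6.1] turn 0.5
[(0.78, array([ 0.56687665, -0.01840036,  0.0965    ]))]
[ 241    0   30  106 2633] [ 0.56610079 -0.01811477  0.11077697] [ 0.56478232 -0.01748588  0.10800765] [0.06416497 0.0267603  0.01170956]
[  92  174   71   61 3197] [0.48185278 0.10157898 0.11620703] [0.48014077 0.1054795  0.11132331] [0.04534705 0.04529245 0.01856587]
[ 292  176   60   61 2765] [ 0.45442255 -0.04141252  0.11723541] [ 0.4519118  -0.04100144  0.11166741] [0.04511142 0.0449386  0.01902752]
```

View pics/w2.png

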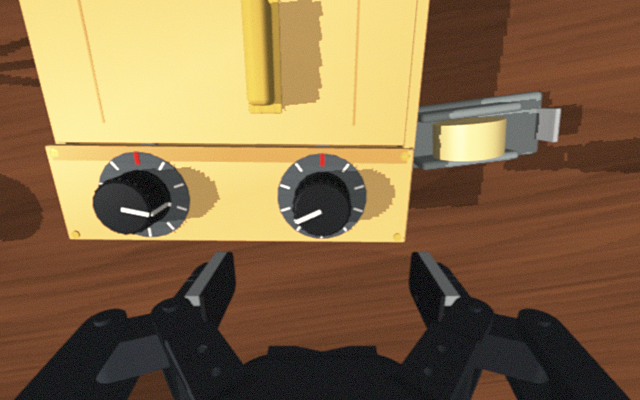

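The pointers read about 98° on dial a at (135,212) and about 242° on dial b at (310,215), both within the wear band of their digits. The pull runs vertically at (258,50). I'm going over it.

```bash

python3 -m inch '[[0,0.037,-0.015,0,0.5],[0,0.074,-0.03,0,0.5],[0,0.11,-0.045,0,0.5],[0,0.11,-0.045,0,0.5],[0,0.11,-0.045,0,0.5]]' >/dev/null
python3 -m inch '[[0,0,0,0.03,0],[0,0,0,0.055,0],[0,0,0,0.055,0],[0,0,0,0.055,0]]' >/dev/null
python3 - <<'E'
from h import *
p=cam("wrist"); go(.568,-.0175,.087,-10.8)
save(p,"w3.png")
print([ (r["score"],r["at"],atz(p,r["at"],.0965)) for r in ctrl.tip_of("lid_pull",p)[:2]])
H,W=p["depth"].shape; v,u=np.mgrid[0:H,0:W]
d=p["depth"]; P=np.stack([(u-p["cx"])/p["fx"]*d,(v-p["cy"])/p["fy"]*d,d],-1)@p["W"][:3,:3].T+p["W"][:3,3]
m=(P[...,2]>.102)&(P[...,2]<.116)&(d>0)
n,l,st,c=cv2.connectedComponentsWithStats(m.astype(np.uint8))
for i in range(1,n):
    if st[i,4]>100:
        q=P[l==i]; print(st[i],q.mean(0),(q.min(0)+q.max(0))/2,np.ptp(q,0))
E
```

```text
t 23.98 tcp [ 0.5675 -0.0176  0.1324] head -10.89 j6 88.9 F [-0.6  0.3 -0.2]
shift mm [ 0.4 -0.2 45.4] turn -0.1
[(0.96, [324.2, 228.3], array([ 0.56606082, -0.01848994,  0.0965    ]))]
[ 308  175   28  110 2871] [ 0.57170979 -0.01806779  0.11090895] [ 0.56838761 -0.01751509  0.10800301] [0.06924229 0.02653128 0.01126226]
[375 343  34  19 398] [ 0.47189426 -0.04784276  0.10816483] [ 0.47026041 -0.04838994  0.10897546] [0.01093041 0.0216612  0.01394164]
```

```bash

python3 -m inch '[[0,0,0,0.03,0],[0,0,0,0.044,0],[0,0,0,0.044,0],[0,0,0,0.044,0],[0,0,0,0.044,0]]' >/dev/null; python3 q.py
python3 -m inch '[[0.4,0,0,0,0],[0.6,0,0,0,0],[0.8,0,0,0,0],[0.9,0,0,0,0],[0.9,0,0,0,0]]' 25 >/dev/null
python3 -m inch '[[0.9,0,0,0,0],[0.9,0,0,0,0],[0.9,0,0,0,0],[0.9,0,0,0,0]]' ; python3 q.py
python3 -m inch '[[0.9,0,-0.001,0,0],[0.9,0,-0.002,0,0],[0.9,0,-0.003,0,0],[0.9,0,-0.003,0,0]]' ; python3 q.py
```

```text
head -10.89 Tz -0.009 j6 1.5517 e -0.001 F [0.2 0.8 0.3] op 0.997 t 24.45
time: 25.2
eef_pos: [0.568, -0.0175, 0.0879]
tcp_rot: [0.995, -0.095, -0.0, 0.0]
contact_force: [-0.8, 0.2, 2.8]
opening: 0.181
finger_force: 28.9
head -10.88 Tz 0.052 j6 1.5517 e 0.060 F [-0.8  0.2  2.8] op 0.181 t 25.20
time: 25.53
eef_pos: [0.5686, -0.0146, 0.0879]
tcp_rot: [0.995, -0.095, -0.0, 0.0]
contact_force: [-1.9, -3.3, 3.5]
opening: 0.183
finger_force: 29.2
head -10.88 Tz 0.013 j6 1.5572 e 0.059 F [-1.9 -3.3  3.5] op 0.183 t 25.53
```

```bash

python3 -m inch '[[0.9,0,-0.001,0,0],[0.9,0,-0.002,0,0],[0.9,0,-0.003,0,0],[0.9,0,-0.003,0,0]]' | sed -n '2p;4p'
python3 -m inch '[[0.9,0,-0.002,0,0],[0.9,0,-0.004,0,0],[0.9,0,-0.006,0,0],[0.9,0,-0.006,0,0]]' | sed -n '2p;4p'
```

```text
eef_pos: [0.5692, -0.0113, 0.0879]
contact_force: [-2.2, -2.2, 5.5]
eef_pos: [0.5704, -0.0052, 0.0879]
contact_force: [-3.1, -0.8, 5.3]
```

```bash

python3 -m inch '[[0.9,0,-0.008,0,0],[0.9,0,-0.018,0,0],[0.9,0,-0.028,0,0],[0.9,0,-0.038,0,0],[0.9,0,-0.045,0,0]]' | sed -n '2p;4p'
python3 -m inch '[[0.9,0,-0.01,0,0],[0.9,0,-0.02,0,0],[0.9,0,-0.03,0,0],[0.9,0,-0.04,0,0],[0.9,0,-0.045,0,0]]' | sed -n '2p;4p'
python3 -m inch '[[0.9,0,-0.001,0,0],[0.9,0,-0.003,0,0],[0.9,0,-0.003,0,0]]' | sed -n '2p;4,5p'; python3 q.py
```

```text
eef_pos: [0.5789, 0.0391, 0.0879]
contact_force: [-2.5, -4.0, 5.1]
eef_pos: [0.5874, 0.0837, 0.0879]
contact_force: [-3.6, -3.2, 6.2]
eef_pos: [0.5879, 0.0863, 0.0879]
contact_force: [-2.9, -1.0, 4.8]
opening: 0.175
head -10.88 Tz 0.068 j6 1.7351 e 0.067 F [-2.9 -1.   4.8] op 0.175 t 27.28
```

```bash

python3 -m inch '[[0.9,0,-0.001,0,0],[0.9,0,-0.002,0,0],[0.9,0,-0.002,0,0]]' | sed -n '2p;4,5p'
python3 -m inch '[[0.9,0,-0.001,0,0],[0.9,0,-0.0015,0,0],[0.9,0,-0.0015,0,0]]' | sed -n '2p;4,5p'
python3 -m inch '[[0.9,0,-0.001,0,0],[0.9,0,-0.001,0,0],[0.9,0,-0.001,0,0]]' | sed -n '2p;4,5p'
```

```text
eef_pos: [0.5882, 0.0879, 0.0879]
contact_force: [-2.7, -2.7, 4.6]
opening: 0.18
eef_pos: [0.5884, 0.0893, 0.0879]
contact_force: [-2.9, -1.2, 5.1]
opening: 0.183
eef_pos: [0.5886, 0.0901, 0.0879]
contact_force: [-3.4, -1.8, 4.5]
opening: 0.182
```

```bash

python3 -m inch '[[0.9,0,-0.001,0,0],[0.9,0,-0.001,0,0],[0.9,0,-0.001,0,0]]' | sed -n '2p;4,5p'
python3 -m inch '[[0.9,0,-0.001,0,0],[0.9,0,-0.001,0,0],[0.9,0,-0.001,0,0]]' | sed -n '2p;4,5p'
```

```text
eef_pos: [0.5886, 0.0902, 0.0879]
contact_force: [-4.1, -6.0, 6.3]
opening: 0.18
eef_pos: [0.5886, 0.0902, 0.0879]
contact_force: [-4.9, -9.1, 6.5]
opening: 0.18
```

Force rises at 110 mm, so the lid is at its stop. I'm unloading, releasing and lifting away.

```bash

python3 -m inch '[[0.9,0,0.0015,0,0],[0.9,0,0.0015,0,0]]' | sed -n '2p;4,5p'
python3 -m inch '[[0.4,0,0,0,0],[0,0,0,0,0],[0,0,0,0,0],[0,0,0,0,0],[0,0,0,0,0]]' | sed -n '2p;4,5p'
python3 -m inch '[[0,0,0,-0.02,0],[0,0,0,-0.05,0],[0,0,0,-0.09,0],[0,0,0,-0.13,0],[0,0,0,-0.13,0]]' >/dev/null
python3 -m inch '[[0,0.01,0.03,-0.02,0],[0,0.02,0.07,-0.04,0],[0,0.03,0.11,-0.06,0],[0,0.03,0.15,-0.06,0],[0,0.03,0.19,-0.06,0]]' >/dev/null
python3 -m inch '[[0,0,0.04,0,0],[0,0,0.08,0,0],[0,0,0.12,0,0],[0,0,0.16,0,0],[0,0,0.2,0,0]]' >/dev/null
python3 -m inch '[[0,0,0,0,0],[0,0,0,0,0],[0,0,0,0,0],[0,0,0,0,0]]'
python3 - <<'E'
from h import *
p=cam("top"); save(p,"end.png",(150,140,500,300),2.2)
H,W=p["depth"].shape; v,u=np.mgrid[0:H,0:W]
d=p["depth"]; P=np.stack([(u-p["cx"])/p["fx"]*d,(v-p["cy"])/p["fy"]*d,d],-1)@p["W"][:3,:3].T+p["W"][:3,3]
m=(P[...,2]>.105)&(P[...,2]<.13)&(d>0)&(P[...,0]>.38)&(P[...,0]<.66)&(abs(P[...,1])<.16)
n,l,st,c=cv2.connectedComponentsWithStats(m.astype(np.uint8))
for i in range(1,n):
    if st[i,4]>15:
        q=P[l==i]; print(st[i],q.mean(0))
E
```

```text
eef_pos: [0.5886, 0.0902, 0.0879]
contact_force: [-3.9, -2.9, 6.9]
opening: 0.179
eef_pos: [0.5887, 0.0909, 0.0872]
contact_force: [0.3, -0.0, -0.0]
opening: 0.878
time: 30.7
eef_pos: [0.5457, -0.2927, 0.2774]
tcp_rot: [0.996, -0.094, 0.0, -0.0]
contact_force: [-0.5, 0.4, -0.1]
opening: 1.004
finger_force: 0.0
[286 197   9  24 130] [0.58960291 0.08975924 0.11127553]
[276 239  16  16 199] [0.48149287 0.1049614  0.11755022]
[328 249  16  16 199] [ 0.45346309 -0.04117728  0.11772891]
```

View pics/end.png

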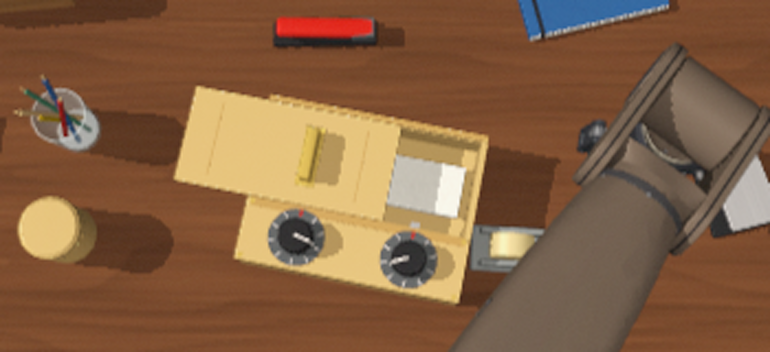

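The final view shows the lid open, with the pull at (311,153), a travel of 109.7 mm. Both dials are still set, at (296,237) and (409,260), the other things are undisturbed, and the robot is clear. Handing in.

```bash
python3 -c "
from plant import ctrl
print(ctrl.sign_off())"
```

```text
the job is handed in; nothing more can be done
None
```

The box is unlocked with both dials caught at the code (left 3, right 7), the lid is open to its stop (about 110 mm), the gripper has let go and is clear, nothing else looked moved in the last picture, and the job is handed in at about 31 s.

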